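# Bring the long selenite bar out of the showcase

### The arm

A 6-joint arm with a two-finger parallel gripper is mounted at the origin on the work surface. World frame = base frame: x ahead of the robot, y to its left, z up, the work surface at z = 0. Lengths are in m, angles in rad, forces in N, time in s.
With the tool pointing down it reaches from about 0.25 to 0.775 m from the base axis. Payload 4 kg.
Tool frame: the origin (TCP) lies at the very end of the fingers, on their centre line; the grasp point (between the pads) lies 19 mm behind it; z points along the fingers, y is the direction in which the jaws open and shut (so a half turn about z gives the same grasp; the last joint's range is limited). The gripper opens to 85 mm and grips with 20 to 120 N. Pads are 22 mm wide; open, the fingers measure 114 mm over their backs; the gripper's body (76 mm by 85 mm) begins 54 mm behind the grasp point. The pads swing forward as they close: fully open they stand 13 mm farther back than shut.
Start: joints at [1.13, 0.087, 1.371, -0, 1.684, -0.103], TCP at [0.182, 0.519, 0.231] pointing down, gripper open.
Joint ranges: [-3.1, 3.1], [-0.76, 2.03], [0.27, 2.55], [-1.08, 4.22], [0.17, 2.65], [-2.57, 2.57]. Speed limits (rad/s): [2.79, 2.79, 3.14, 3.14, 3.14, 3.14].

### API

Orientations are given as a unit quaternion [w, x, y, z].
In Python, from plant import ctrl gives the robot as it stands.
- The arm moves only by the shell command python3 -m inch 'ROWS'. ROWS is JSON, a list of rows, each a list of 7 numbers: the shift along the world's x, y, z in mm, then the turn, a rotation vector about the world's x, y, z in rad, then the opening in per cent of the stroke, from 0 (shut) to 100 (fully open). A call has 1 to 8 rows; each row is the pose to reach, as a shift and turn from the pose measured when the call began; what a row does not reach only later rows make up. A row lasts 1/8 s, in which the tool goes at most 62.5 mm and 10.7 degrees, less where a joint would pass 70% of its speed; a pose out of reach is approached as far as the arm can. A call with a gripper value outside its range is refused whole. The fingers move at their own pace and stop on an object; the grip force is fixed at half the most. Time passes only in rows, so rows that repeat a pose let the fingers close. It gives the time, the measured TCP pose, the force and the opening at its end, in the units of the state.
- ctrl.observe(): the state, without advancing time (a new reading comes with each control period).
- ctrl.read_camera(name): name is "scene" or "top"; returns the picture (480x640x3 uint8, blue, green, red); there is no depth.
- ctrl.camera_params(name): a dict with "fx", "fy", "cx", "cy" (pixels), "xyz" and "rotation" of the camera in the world. Camera axes: x right, y up, looking along -z (the intrinsics and any distortion apply to the point x, -y, -z); pixel columns grow to the right and rows downward; lengths in m; the calibration is good to about 2 mm. A picture is of the moment at which its call begins. camera_params takes no time and is no camera call.
- ctrl.finish_job(): hands the job in, once; it reports no verdict.
The state is a dict: "clock": time; "joint_positions": joint angles; "qd": joint speeds; "joint_efforts": joint torques, N m; "tcp_pos": TCP position; "ee_rot": TCP orientation; "wrist_force": force on the tool from outside, world axes, zero at the start; "moment": the same for the moment, N m; "width": finger opening in m.
Only numpy, scipy, OpenCV 4.12 (cv2) and the standard library are available. Lean on these libraries where they do the work, as an engineer would, in place of code of your own. Each camera call takes 0.05 s, during which the arm holds its last target. There are 200 camera calls.

### The job

A customer wants to see the long white selenite bar: slide the showcase's sliding glass pane fully open and take the bar out through the opening, which is shorter than the bar, so draw it out tilted, one end first, without forcing it against the glass or the case. Finish still holding the bar in the gripper, level and steady in the air, all of it at least a hand's breadth (8 cm) above the top of the case; do not put it down. Leave the other stones where they are.

Things in the scene. Friction and masses are not known exactly. Their poses are not given: they have to be found in the camera images.
- case: Counter showcase, fixed: open light-wood box, outside 240 (its x) x 400 (its y) x 85 mm high, walls 12 mm thick; a 4 mm thick aluminium track lines each long wall inside from 67 mm up to the rim. Felt floor 10 mm above the underside. Origin: centre of the underside, y along its length, z up. Glass covers its top: a fixed pane over the -y half, a sliding one over the +y half.
- opening (a point): Centre of the opening, level with the case's rim (85 mm above its underside), when the sliding pane is fully open: clear 170 mm along the case's y (18 to 188 mm from the case's centre) and 208 mm along its x. It is bounded by the end wall on the +y side and the glass on the -y side.
- glass_edge (a point): Middle of the +y edge of the fixed glass pane, which reaches from here to the end wall on the case's -y side: 10 mm to the +y side of the case's centre, 5 mm thick, underside 69 mm and top 74 mm above the case's underside.
- pane (a joint): Sliding glass pane, 190 mm long (case y), 5 mm thick, underside 76.5 mm and top 81.5 mm above the case's underside. Value in m: 0 shut, 0.17 fully open at its stop; it slides to the case's -y, over the fixed pane, with about 1.5 N of friction, and stays where it is left. It may start up to 45 mm open.
- knob (a point): Foot of the knob on top of the sliding pane: upright aluminium cylinder of 24 mm diameter and 22 mm height, glued on the pane's centre line 40 mm from its +y edge. The point is the centre of the knob's foot, at the top face of the pane; it moves with the pane.
- bar: Long white selenite bar, loose, 22 mm wide (its x), 230 mm long (its y), 20 mm thick (its z), about 0.2 kg (0.16 to 0.24), lying flat on the felt floor roughly along the case's length, partly below the fixed pane; its +y end points to the case's +y side and is the one that lies below the opening. Origin: centre of its underside.
- bar_lead (a point): Centre of the bar's +y end face, the end that lies below the opening (10 mm above the bar's underside).
- bar_tail (a point): Centre of the bar's -y end face, the end that lies below the fixed pane (10 mm above the bar's underside).
- geode: Bystander: rough grey half geode, 54 mm across and 36 mm high, on the felt below the fixed pane on the case's -x side of the bar. Origin: centre of its underside.
- disc: Bystander: polished brown agate disc, 54 mm across and 14 mm thick, flat on the felt below the fixed pane on the case's +x side of the bar. Origin: centre of its underside.
- tower: Bystander: small pointed amber crystal, 68 mm high on a round black foot of 38 mm diameter, standing on the counter beyond the case's +x wall. Origin: centre of its underside.

How it is judged:
On the way, in this order (a step that is already met when the one before it is completed fails the run):
1. the sliding pane is fully open (within 8 mm of its stop) with the bar still lying in the case (value of joint pane above 0.162 m and z of bar_lead in the frame of case below 0.06 m), for 0.1 s.
2. the bar's leading end is above the rim of the case while its tail is still below the glass (z of bar_lead in the frame of case above 0.09 m and z of bar_tail in the frame of case below 0.069 m and y of bar_tail in the frame of case below 0.018 m), for 0.1 s.
At the end, for the whole second after the job is handed in: The bar is still held between the fingers, touching nothing of the case, both its ends at least 155 mm above the case's underside (70 mm above the rim), level within 15 degrees, at rest (below 30 mm/s); geode, disc and tower within 12 mm of where they stood (z of each of bar_lead, bar_tail in the frame of case above 0.155 m and angle between bar's own y axis and vertical between 1.31 and 1.83 rad and contact force between bar and the fingers above 0.8 N and contact force between bar and case below 0.1 N and linear speed of bar below 0.03 m/s and angular speed of bar below 0.15 rad/s and distance of each of geode, disc, tower from where it was at the start of the episode below 0.012 m); the arm keeps its last pose, push and grip.
It fails at once if the bar is forced against the glass or the case (over 20 N) (contact force between bar and case above 20 N).
It fails at once if a bystander stone is moved by more than 12 mm (distance of any of geode, disc, tower from where it was at the start of the episode above 0.012 m).
It also fails if it takes over 54 s, if anything falls off the work surface, if the arm or the gripper's body presses on something with over 40 N, if the wrist force passes 120 N, or if a joint passes its speed limit or range.

## Working session

There is one attempt and no reset: what is moved stays moved. The work goes in short steps, Python scripts to look and compute and a shell command to move; the robot and the scene stay as the last step left them, time stands still between calls to the robot, and variables do not carry over. Pictures are saved under pics/ and viewed, about 8 in all and at most 12, crops included, and the job is handed in when it is done.

```bash
ls; mkdir -p pics; python3 - <<'E'
from plant import ctrl
import cv2
for n in("scene","top"):
    print(n,ctrl.camera_params(n)); cv2.imwrite(f"pics/{n}0.png",ctrl.read_camera(n))
print(ctrl.observe())
E
```

```text
pics
scene {'fx': 531.113802570304, 'fy': 531.113802570304, 'cx': 314.75001232591615, 'cy': 240.31151218204153, 'xyz': array([ 1.02237554, -0.17884003,  0.55670049]), 'rotation': array([0.77678396, 0.29552645, 0.20720107, 0.51607995])}
top {'fx': 504.98398507324936, 'fy': 504.98398507324936, 'cx': 326.2472953002572, 'cy': 241.02496552765496, 'xyz': array([ 0.50306743, -0.03516967,  0.91175405]), 'rotation': array([-0.69817115, -0.04383342,  0.01497338,  0.71443087])}
{'clock': 0.1, 'joint_positions': array([ 1.12991678e+00,  8.79487574e-02,  1.37212552e+00,  1.40109382e-05,
        1.68355915e+00, -1.03121508e-01]), 'qd': array([ 0.00039741, -0.00026533, -0.00629424,  0.00092195, -0.00088456,
       -0.00079623]), 'joint_efforts': array([ 2.43301110e-03, -3.53014076e+01, -3.14220536e+01, -1.00477580e-04,
        7.88772275e-03, -3.75229047e-05]), 'tcp_pos': array([0.18207938, 0.51852515, 0.2302078 ]), 'ee_rot': array([-2.80842933e-04,  1.68076562e-01,  9.85773416e-01, -9.81006094e-04]), 'wrist_force': array([-0.30432886, -0.01419687, -0.09956927]), 'moment': array([-0.03437983,  0.02802391,  0.00705998]), 'width': 0.08535867272403823}
```

View pics/top0.png

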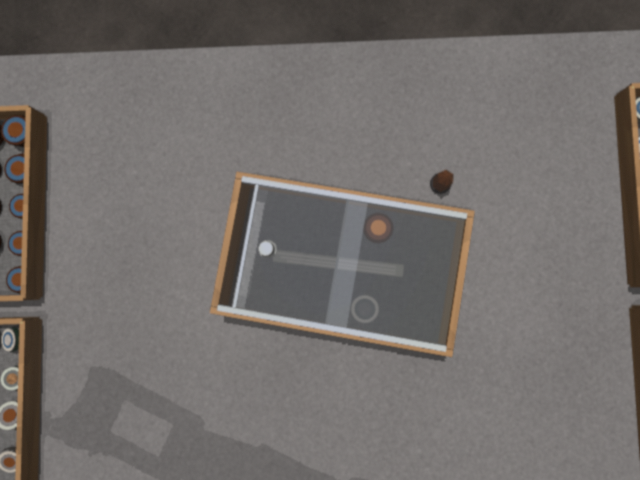

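View pics/scene0.png

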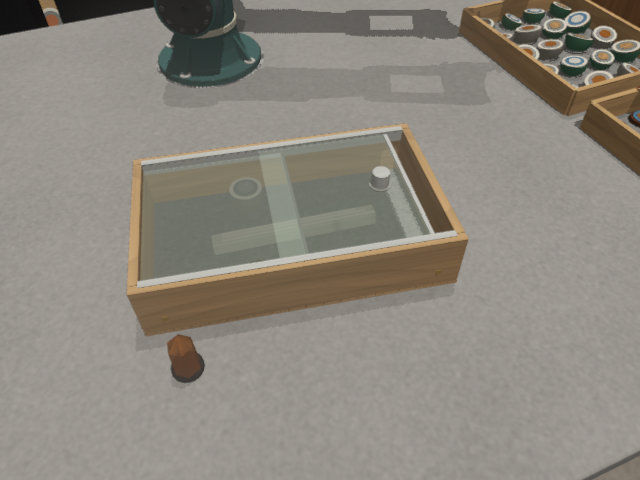

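Top view: rim corners are about (237,174), (474,212), (450,355) and (211,312), the knob about (266,247), and the bar runs from about (272,257) to (403,270). The case +y side is on the left. I'll enlarge it.

```bash
cat > h.py <<'E'
import numpy as np, cv2
from plant import ctrl
from scipy.spatial.transform import Rotation as R
def cam(n):
    p=ctrl.camera_params(n); q=p["rotation"]; return p,R.from_quat([q[1],q[2],q[3],q[0]]).as_matrix()
def unproj(n,u,v,z):
    p,M=cam(n); d=M@np.array([(u-p["cx"])/p["fx"],-(v-p["cy"])/p["fy"],-1.])
    return p["xyz"]+d*(z-p["xyz"][2])/d[2]
def proj(n,X):
    p,M=cam(n); c=M.T@(np.array(X)-p["xyz"]); return np.array([p["cx"]+p["fx"]*c[0]/-c[2],p["cy"]+p["fy"]*c[1]/c[2]])
def crop(n,x0,y0,w,h,s,f):
    im=ctrl.read_camera(n); cv2.imwrite(f,cv2.resize(im[y0:y0+h,x0:x0+w],None,fx=s,fy=s,interpolation=cv2.INTER_CUBIC))
E
python3 - <<'E'
from h import *
im=cv2.imread("pics/top0.png"); c=im[165:365,200:485]
cv2.imwrite("pics/top0c.png",cv2.resize(c,None,fx=2.8,fy=2.8,interpolation=cv2.INTER_CUBIC))
E
```

```text
(no output)
```

View pics/top0c.png

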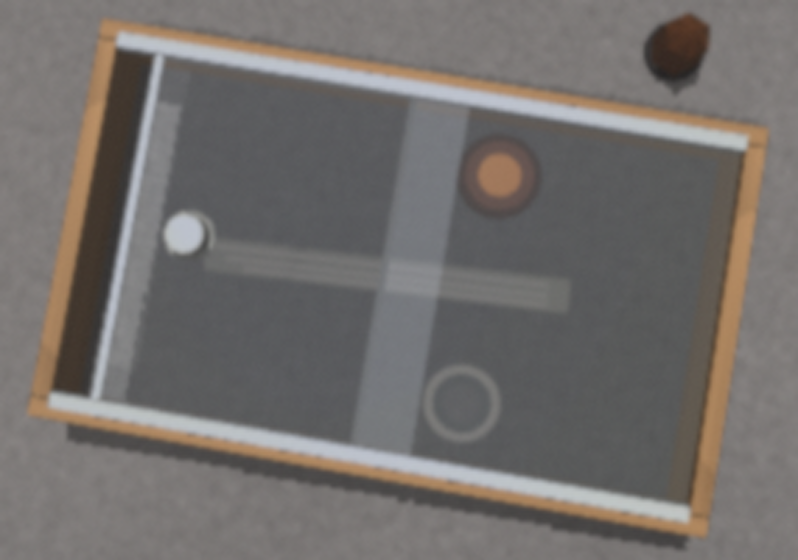

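```bash
cat >> h.py <<'E'
P=lambda x,y,z:unproj("top",200+x/2.8,165+y/2.8,z)
cor=np.array([P(103,21,.085),P(767,130,.085),P(706,534,.085),P(29,414,.085)])[:,:2]
loc=np.array([[.12,.2],[.12,-.2],[-.12,-.2],[-.12,.2]])
c0=cor.mean(0); H=loc.T@(cor-c0); yaw=np.arctan2(H[0,1]-H[1,0],H[0,0]+H[1,1])
C=np.array([[np.cos(yaw),-np.sin(yaw)],[np.sin(yaw),np.cos(yaw)]])
w2c=lambda p:np.r_[C.T@(np.array(p)[:2]-c0),p[2]]
c2w=lambda p:np.r_[C@np.array(p)[:2]+c0,p[2]]
E
python3 - <<'E'
from h import *
np.set_printoptions(precision=4,suppress=True)
print(c0,yaw,np.linalg.norm(cor-c0-loc@C.T,axis=1))
for n,x,y,z in [("knob",184,232,.1035),("paneA",158,55,.0815),("paneB",96,398,.0815),("t1",571,281,.03),("t2",568,313,.03),("l",205,256,.03),("fixA",412,97,.074),("fixB",355,445,.074),("m1",390,262,.03),("m2",387,291,.03)]:
    p=P(x,y,z); print(n,p,w2c(p))
for n,p in [("open",[0,.103,.085]),("case+x+y",[.12,.2,.085])]: print(n,c2w(p),proj("scene",c2w(p)))
E
```

```text
[ 0.5372 -0.0269] -0.19206508744786158 [0.0021 0.0026 0.0026 0.0021]
knob [0.5622 0.0951 0.1035] [0.0013 0.1246 0.1035]
paneA [0.6704 0.1131 0.0815] [0.1041 0.1629 0.0815]
paneB [0.4673 0.1518 0.0815] [-0.1027  0.1621  0.0815]
t1 [ 0.5313 -0.1339  0.03  ] [ 0.0147 -0.1061  0.03  ]
t2 [ 0.5116 -0.1314  0.03  ] [-0.0052 -0.1074  0.03  ]
l [0.5522 0.0939 0.03  ] [-0.0083  0.1215  0.03  ]
fixA [ 0.642  -0.0382  0.074 ] [0.105 0.009 0.074]
fixB [0.4366 0.0004 0.074 ] [-0.1039  0.0076  0.074 ]
m1 [ 0.5457 -0.022   0.03  ] [0.0074 0.0064 0.03  ]
m2 [ 0.5277 -0.0198  0.03  ] [-0.0107  0.0052  0.03  ]
open [0.5569 0.0742 0.085 ] [363.3021 185.2724]
case+x+y [0.6932 0.1465 0.085 ] [467.8705 239.1507]
```

```bash
python3 - <<'E'
from h import *
np.set_printoptions(precision=4,suppress=True)
t=ctrl.observe()["tcp_pos"]
for p in ([.001,.160,.2],[.001,.160,.09],[.001,.001,.09]): print(c2w(p),(c2w(p)-t)*1000)
E
```

```text
[0.5687 0.1299 0.2   ] [ 386.6479 -388.5798  -30.2078]
[0.5687 0.1299 0.09  ] [ 386.6479 -388.5798 -140.2078]
[ 0.5384 -0.0261  0.09  ] [ 356.2969 -544.6562 -140.2078]
```

```bash
python3 -m inch '[[45,-45,0,0,0,-0.18,0],[90,-90,0,0,0,-0.36,0],[135,-135,0,0,0,-0.54,0],[180,-180,0,0,0,-0.72,0],[220,-220,0,0,0,-0.9,0],[260,-260,-10,0,0,-1.08,0],[300,-300,-20,0,0,-1.25,0],[340,-340,-30,0,0,-1.42,0]]'
```

```text
clock: 1.1
tcp_pos: [0.523, 0.177, 0.1994]
ee_rot: [-0.001, 0.772, 0.636, -0.001]
wrist_force: [0.1, 1.5, 0.6]
width: 0.0003
```

```bash
python3 -m inch '[[23,-23,0,0,0,0,0],[46,-47,0,0,0,0,0],[46,-47,-40,0,0,0,0],[46,-47,-70,0,0,0,0],[46,-47,-70,0,0,0,0]]'; python3 - <<'E'
from h import *
crop("scene",280,60,220,165,3.5,"pics/s1.png"); print(ctrl.observe()["tcp_pos"])
E
```

```text
clock: 1.72
tcp_pos: [0.5665, 0.1295, 0.1254]
ee_rot: [-0.003, 0.772, 0.636, -0.004]
wrist_force: [-0.2, 0.5, 0.3]
width: -0.0
[0.56797683 0.12979812 0.12798462]
```

View pics/s1.png

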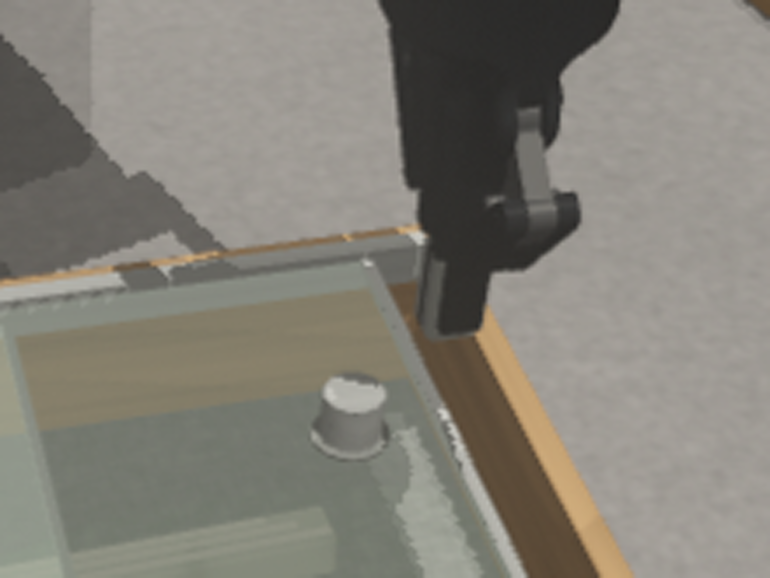

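The scene crop shows the shut fingers just past the knob on the +y side. The knob top is at crop (355,392) and the bar's lead-end top corner at about (322,510). I'll cross-check both, then push.

```bash
python3 - <<'E'
from h import *
np.set_printoptions(precision=4,suppress=True)
for n,x,y,z in [("knob",355,392,.1035),("lead far",324,509,.03),("lead near",336,540,.03)]: print(n,w2c(unproj("scene",280+x/3.5,60+y/3.5,z)))
E
python3 -m inch '[[0,0,-20,0,0,0,0],[0,0,-37,0,0,0,0],[0,0,-37,0,0,0,0],[-2,-10,-37,0,0,0,0],[-5,-25,-37,0,0,0,0],[-8,-40,-37,0,0,0,0],[-11,-55,-37,0,0,0,0],[-14,-70,-37,0,0,0,0]]'
```

```text
knob [-0.      0.1264  0.1035]
lead far [-0.0147  0.1234  0.03  ]
lead near [0.0036 0.1233 0.03  ]
clock: 2.78
tcp_pos: [0.5543, 0.0585, 0.0917]
ee_rot: [-0.002, 0.772, 0.636, -0.002]
wrist_force: [0.8, 1.9, 1.0]
width: -0.0002
```

```bash
python3 -m inch '[[-3,-15,-1,0,0,0,0],[-6,-30,-1,0,0,0,0],[-9,-45,-1,0,0,0,0],[-12,-60,-1,0,0,0,0],[-14,-72,-1,0,0,0,0],[-15,-79,-1,0,0,0,0],[-16,-84,-1,0,0,0,0],[-16,-84,-1,0,0,0,0]]'; python3 - <<'E'
from h import *
crop("scene",130,110,340,190,2.35,"pics/s2.png"); s=ctrl.observe(); print(s["tcp_pos"],s["wrist_force"],w2c(s["tcp_pos"]))
E
```

```text
clock: 3.78
tcp_pos: [0.5378, -0.0254, 0.0903]
ee_rot: [-0.002, 0.772, 0.636, -0.002]
wrist_force: [-1.5, 1.9, 0.3]
width: -0.0002
[ 0.53781262 -0.02537804  0.09035991] [-0.94326716  2.22291958  0.29259126] [0.00030293 0.00163154 0.09035991]
```

View pics/s2.png

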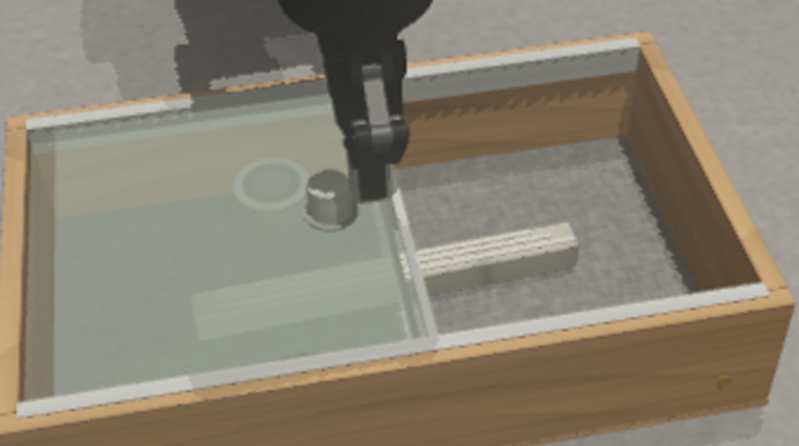

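Pane is nearly open and the bar's lead is exposed, from about (415,265) to (575,240). I'll nudge until the stop is felt.

```bash
python3 -m inch '[[-0.4,-2,0,0,0,0,0],[-0.7,-3.5,0,0,0,0,0],[-0.7,-3.5,0,0,0,0,0]]';python3 -m inch '[[-0.4,-2,0,0,0,0,0],[-0.7,-3.5,0,0,0,0,0],[-0.7,-3.5,0,0,0,0,0]]'
```

```text
clock: 4.2
tcp_pos: [0.5377, -0.0256, 0.0904]
ee_rot: [-0.004, 0.771, 0.636, 0.0]
wrist_force: [1.4, 9.6, 0.8]
width: -0.0001
clock: 4.58
tcp_pos: [0.5377, -0.0255, 0.0905]
ee_rot: [-0.006, 0.771, 0.637, 0.003]
wrist_force: [1.8, 10.4, 0.7]
width: -0.0002
```

```bash
python3 - <<'E'
from h import *
t=ctrl.observe()["tcp_pos"]
for p in ([-.003,.066,.12],[-.003,.066,.014]): print(((c2w(p)-t)*1000).round(1))
E
python3 -m inch '[[1,5,0,0,0,0,0],[1,5,30,0,0,0.02,0],[1,5,60,0,0,0.045,30],[10,50,60,0,0,0.045,60],[10,65,60,0,0,0.045,60],[10,65,60,0,0,0.045,60]]'; python3 - <<'E'
from h import *
im=ctrl.read_camera("scene"); cv2.imwrite("pics/s3.png",cv2.resize(im[70:270,220:480],None,fx=3,fy=3,interpolation=cv2.INTER_CUBIC))
t=ctrl.observe()["tcp_pos"];print(w2c(t))
for p in ([-.003,.066,.12],[-.003,.066,.014]): print(((c2w(p)-t)*1000).round(1))
E
```

```text
[ 9.1 63.9 29.5]
[  9.1  63.9 -76.5]
clock: 5.32
tcp_pos: [0.5473, 0.0398, 0.1498]
ee_rot: [-0.006, 0.756, 0.655, 0.002]
wrist_force: [0.1, -0.1, 0.1]
width: 0.0512
[-0.00272593  0.0667339   0.14978626]
[ -0.4  -0.7 -29.8]
[  -0.4   -0.7 -135.8]
```

View pics/s3.png

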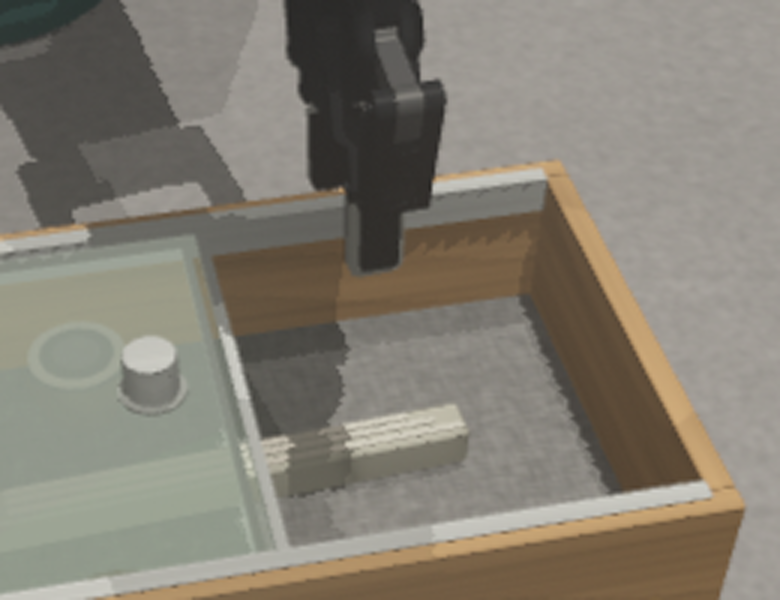

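Pane at its stop; the bar's lead top corners are at crop (460,405) and (467,432).

```bash
python3 - <<'E'
from h import *
for x,y,z in [(460,405,.03),(467,432,.03),(320,430,.03),(330,456,.03),(150,352,.1035)]: print(w2c(unproj("scene",220+x/3,70+y/3,z)).round(4))
E
python3 -m inch '[[0,-1,-45,0,0,0,60],[0,-1,-90,0,0,0,60],[0,-1,-115,0,0,0,60],[0,-1,-128,0,0,0,60],[0,-1,-134,0,0,0,60],[0,-1,-134,0,0,0,60]]'
```

```text
[-0.0153  0.1247  0.03  ]
[0.0029 0.123  0.03  ]
[-0.0131  0.0562  0.03  ]
[0.0045 0.0571 0.03  ]
[-0.002  -0.0199  0.1035]
clock: 6.12
tcp_pos: [0.5478, 0.0377, 0.0164]
ee_rot: [-0.005, 0.756, 0.654, 0.002]
wrist_force: [-0.5, 0.5, -0.3]
width: 0.0512
```

```bash
python3 -m inch '[[0,0,-2,0,0,0,45],[0,0,-2,0,0,0,30],[0,0,-2,0,0,0,20],[0,0,-2,0,0,0,10],[0,0,-2,0,0,0,10],[0,0,-2,0,0,0,10]]'
```

```text
clock: 6.88
tcp_pos: [0.5484, 0.0377, 0.0155]
ee_rot: [-0.005, 0.756, 0.654, 0.003]
wrist_force: [-1.9, 0.4, 4.7]
width: 0.0202
```

```bash
python3 -m inch '[[0,0,4,0,0,0,0],[0,0,8,0,0,0,0],[2,12,8,0,0,0,0],[4,25,8,0,0,0,0],[6,38,8,0,0,0,0],[7,44.5,8,0,0,0,0],[7,44.5,8,0,0,0,0]]'; python3 - <<'E'
from h import *
im=ctrl.read_camera("scene"); cv2.imwrite("pics/s4.png",cv2.resize(im[70:290,190:480],None,fx=2.7,fy=2.7,interpolation=cv2.INTER_CUBIC))
s=ctrl.observe();print(w2c(s["tcp_pos"]),s["wrist_force"],s["moment"])
E
```

```text
clock: 7.75
tcp_pos: [0.5554, 0.083, 0.0233]
ee_rot: [-0.005, 0.756, 0.655, 0.003]
wrist_force: [0.3, -0.8, -2.8]
width: 0.0201
[-0.00306565  0.1108974   0.02331489] [-1.24249726  0.38128644 -1.62297237] [ 0.06556567 -0.0035953   0.02452402]
```

View pics/s4.png

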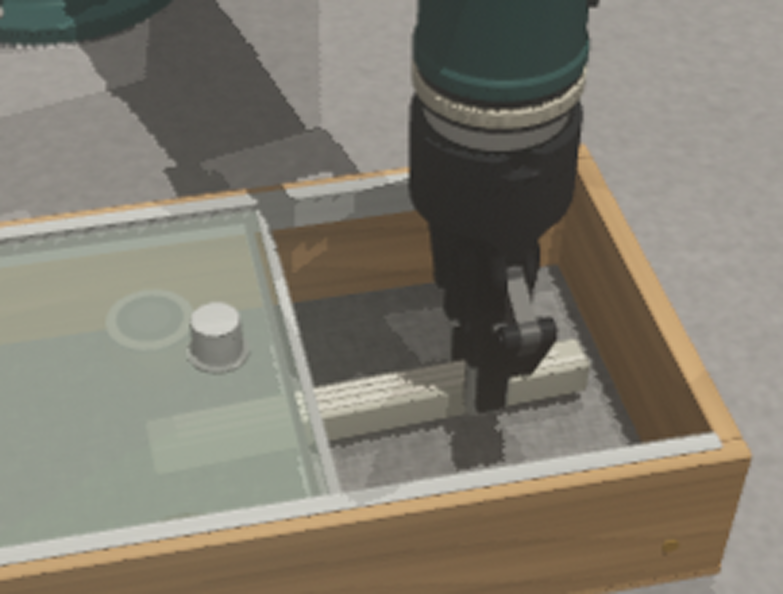

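The bar moved with the gripper, its tail still under the fixed pane at about (150,445) and the lead near (588,370). Now I'll tilt it.

```bash
python3 -m inch '[[0,-3,17,0.104,-0.016,0,0],[-1,-6,34,0.207,-0.031,0,0],[-1,-5.5,47,0.294,-0.044,0,0],[-0.5,-4,60,0.38,-0.057,0,0],[-0.5,-4,60,0.38,-0.057,0,0],[-0.5,-4,60,0.38,-0.057,0,0]]'; python3 - <<'E'
from h import *
im=ctrl.read_camera("scene"); cv2.imwrite("pics/s5.png",cv2.resize(im[70:290,190:480],None,fx=2.7,fy=2.7,interpolation=cv2.INTER_CUBIC))
s=ctrl.observe();print(w2c(s["tcp_pos"]),s["wrist_force"],s["moment"],s["width"])
E
```

```text
clock: 8.55
tcp_pos: [0.5546, 0.0783, 0.0829]
ee_rot: [-0.129, 0.741, 0.642, 0.147]
wrist_force: [-0.8, 0.6, -2.8]
width: 0.0199
[-0.0031956   0.10698047  0.08278056] [ 0.85176424 -0.49148759 -1.79115887] [-0.18973448  0.00135391 -0.05057024] 0.019975086295410525
```

View pics/s5.png

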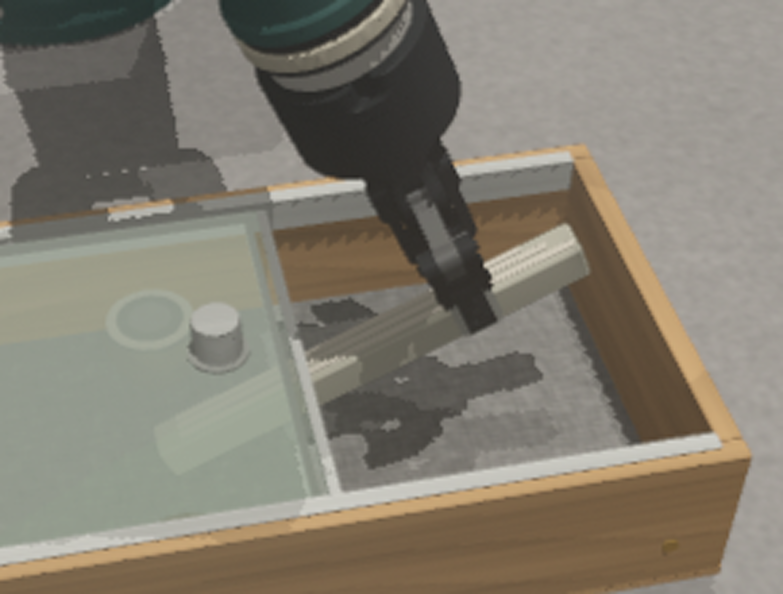

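```bash
python3 - <<'E'
from h import *
for th in (16,19,22,25):
    t=np.radians(th); T=np.array([107,83]); o=[]
    for s,h in ((58.5-1,14.5),(-171.5,14.5)):   # top-edge centres of lead, tail relative to TCP
        y,z=T+np.array([s*np.cos(t)-h*np.sin(t),s*np.sin(t)+h*np.cos(t)])
        x=-3-(y-107)*.04
        q=proj("scene",c2w(np.array([x,y,z])/1000)); o+=[((q-[190,70])*2.7).round(),(y.round(),z.round())]
    print(th,o)
E
```

```text
16 [array([579., 245.]), (np.float64(158.0), np.float64(113.0)), array([142., 419.]), (np.float64(-62.0), np.float64(50.0))]
19 [array([576., 241.]), (np.float64(157.0), np.float64(115.0)), array([148., 430.]), (np.float64(-60.0), np.float64(41.0))]
22 [array([574., 237.]), (np.float64(155.0), np.float64(118.0)), array([155., 441.]), (np.float64(-57.0), np.float64(32.0))]
25 [array([570., 234.]), (np.float64(153.0), np.float64(120.0)), array([162., 452.]), (np.float64(-55.0), np.float64(24.0))]
```

The model at 22° matches the picture, with lead at about (574,237) and tail at about (157,440). That puts the lead centre about 109 mm up and the tail still under the glass. Now I'll draw it out along its axis.

```bash
python3 -m inch '[[2,11,5,0,0,0,0],[4,23,10,0,0,0,0],[6,36,15,0,0,0,0],[8,49,20.5,0,0,0,0],[10,62,26,0,0,0,0],[12,75,31.5,0,0,0,0],[13,88,37,0,0,0,0],[13,90,40,0,0,0,0]]'; python3 -m inch '[[0,0,0,0,0,0,0]]'; python3 - <<'E'
from h import *
im=ctrl.read_camera("scene"); cv2.imwrite("pics/s6.png",cv2.resize(im[70:290,220:510],None,fx=2.7,fy=2.7,interpolation=cv2.INTER_CUBIC))
s=ctrl.observe();print(w2c(s["tcp_pos"]),s["wrist_force"],s["moment"],s["width"])
E
```

```text
clock: 9.6
tcp_pos: [0.5676, 0.1697, 0.1233]
ee_rot: [-0.129, 0.741, 0.643, 0.147]
wrist_force: [-0.4, 0.1, -1.6]
width: 0.0204
clock: 9.72
tcp_pos: [0.5676, 0.1697, 0.1235]
ee_rot: [-0.129, 0.741, 0.643, 0.147]
wrist_force: [-0.8, -0.3, -1.8]
width: 0.0205
[-0.00772488  0.19869146  0.12338852] [ 0.43066764 -0.3662151  -2.13631111] [-0.1815982   0.05474197  0.01625387] 0.020189663399639488
```

View pics/s6.png

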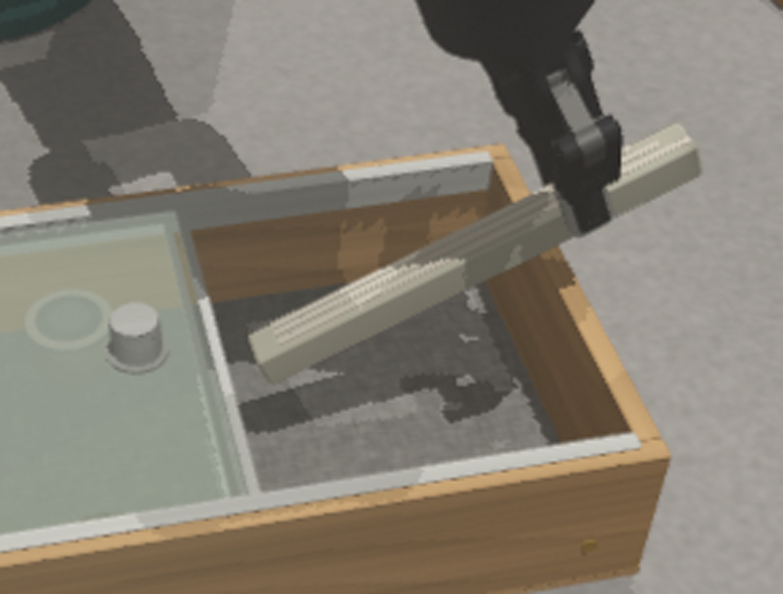

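The tail, at about (265,355), is clear of the glass edge. Next I'll lift straight up, then level.

```bash
python3 -m inch '[[0,2,15,0,0,0,0],[0,4,35,0,0,0,0],[0,5,55,0,0,0,0],[0,5,75,0,0,0,0],[0,5,95,0,0,0,0],[0,5,110,0,0,0,0],[0,5,110,0,0,0,0]]'; python3 -m inch '[[0,0,0,-0.07,0.0105,0,0],[0,0,0,-0.16,0.024,0,0],[0,0,0,-0.25,0.0375,0,0],[0,0,0,-0.33,0.05,0,0],[0,0,0,-0.38,0.057,0,0],[0,0,0,-0.38,0.057,0,0],[0,0,0,-0.38,0.057,0,0]]'; python3 - <<'E'
from h import *
im=ctrl.read_camera("scene"); cv2.imwrite("pics/s7.png",im)
s=ctrl.observe();print(s["tcp_pos"],s["ee_rot"],s["wrist_force"],s["moment"],s["width"])
E
```

```text
clock: 10.65
tcp_pos: [0.5683, 0.1746, 0.2354]
ee_rot: [-0.128, 0.74, 0.643, 0.148]
wrist_force: [-0.2, -0.2, -2.4]
width: 0.0205
clock: 11.52
tcp_pos: [0.5681, 0.1744, 0.2346]
ee_rot: [-0.004, 0.755, 0.656, 0.003]
wrist_force: [-1.5, -0.9, -2.1]
width: 0.0201
[0.56811899 0.17417869 0.23479565] [-0.00408528  0.75529104  0.65537062  0.00284827] [-0.0121816   0.42448114 -2.09022862] [ 0.0665876  -0.04870995 -0.02011341] 0.02044789854957321
```

View pics/s7.png

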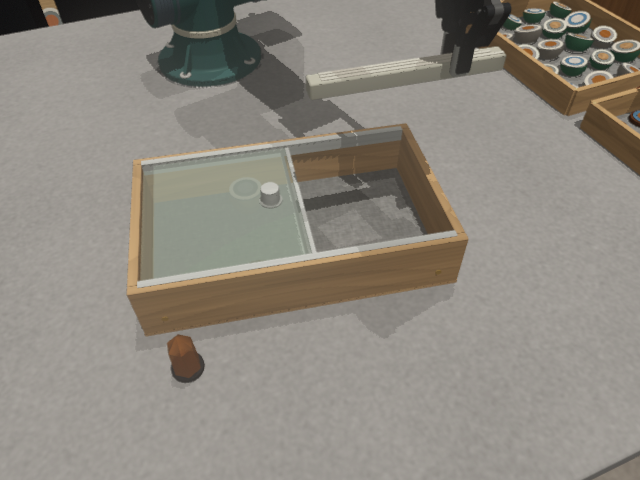

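The bar is in the air, from its tail at about (310,79) to its lead at about (503,51). Geode, tower and knob look unchanged. I'll check the level numerically, and disc and geode from the top camera.

```bash
python3 -m inch '[[0,0,0,0,0,0,0],[0,0,0,0,0,0,0],[0,0,0,0,0,0,0]]'; python3 - <<'E'
from h import *
s=ctrl.observe(); T=s["tcp_pos"]; u=np.array([.149,.989,0])
for d in (-3,0,3):
    t=np.radians(d); f=lambda a:proj("scene",T+u*a*np.cos(t)+[0,0,.0145+a*np.sin(t)]).round(1)
    print(d,f(-.1715),f(.0575))
a=cv2.imread("pics/top0.png"); b=ctrl.read_camera("top"); 
cv2.imwrite("pics/top1.png",np.vstack([cv2.resize(x[165:365,330:490],None,fx=2.5,fy=1.5*1) for x in(a,b)])) 
g=lambda x:cv2.cvtColor(x,cv2.COLOR_BGR2GRAY).astype(np.float32)
for n,(x0,y0,x1,y1) in dict(disc=(362,210,396,246),geode=(350,294,380,324),tower=(428,166,458,198)).items():
    print(n,cv2.phaseCorrelate(g(a[y0:y1,x0:x1]),g(b[y0:y1,x0:x1])))
print(np.abs(s["qd"]).max())
E
```

```text
clock: 11.95
tcp_pos: [0.5681, 0.1739, 0.2349]
ee_rot: [-0.004, 0.755, 0.655, 0.003]
wrist_force: [0.6, 0.2, -1.5]
width: 0.0204
-3 [306.8  72.7] [501.1  54. ]
0 [306.8  80.2] [501.8  51.5]
3 [307.3  87.6] [502.3  49.1]
disc ((0.06370404605689117, -0.13056000044087668), 0.9309460013001053)
geode ((0.17825545692000055, 0.04734294617258428), 1.0619078795115153)
tower ((0.04345547035334185, 0.016004615378493625), 0.9334479898214341)
0.004770211597203856
```

View pics/top1.png

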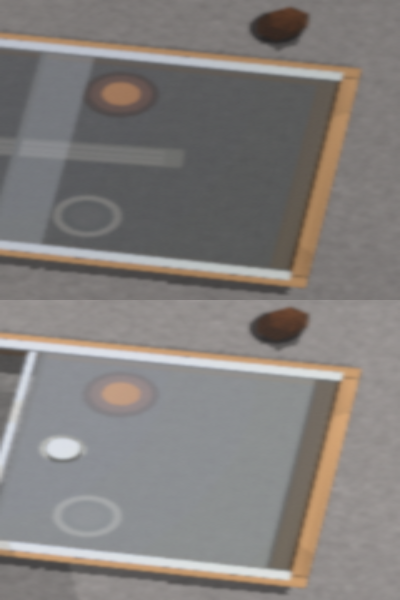

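The before and after top views show disc, geode and tower in the same pixels (shift under 0.2 px). The bar is level to within about 1° and the arm is at rest, so I'm handing in.

```bash
python3 -c "
from plant import ctrl
print(ctrl.finish_job())"
```

```text
the job is handed in; nothing more can be done
None
```

I slid the pane open to its stop and took the selenite bar out. I gripped it under the opening, shifted it, tilted it about 22° and drew it out lead end first. I handed in at about 12 s with the bar still in the gripper; the hand-in gives no verdict.

- **Pane:** I pushed the knob with shut fingers. The force rose to about 10 N with no further travel, and the pictures put the knob where the fully open position puts it.
- **Drawing out:** With the lead end about 109 mm above the case's underside and the tail still under the glass, the picture matched the planned tilt. The wrist force I read between moves was about 1.5–3 N, roughly the bar's weight, so there was no sign of pressing on the glass or case.
- **Final hold:** The bar's underside is about 229 mm above the case's underside, which is about 144 mm above the rim. The bar is level within about 1° and the arm is at rest.
- **Other stones:** The geode, disc and tower each shifted less than 0.2 px in the top camera.

One small disagreement: the gripper read about 20 mm wide on the 22 mm bar. The bar did not visibly slip.

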